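Third hand at the checking fixture

TASK

Turn the brass wing nut anticlockwise until its clamp bar is swung clear of the seat and points away from the sprung stop, then set the orange angle bracket flat on the fixture's bed, centred between the two black lines with its upright flange facing the stop, and push it flush against the stop until the red pointer stands in the green zone of the scale. Never push the pointer into the red zone, and leave the other things on the bench where they are. The program finishes while the robot is still holding the bracket there with a steady push, so that a colleague can close the clamp on it.

Things in the scene. Friction and masses are not known exactly. Their poses are not given: they have to be found in the camera images.
- fixture: checking fixture fixed to the bench, elsewhere each time: steel bed plate 12 mm thick (bed 12 mm above the bench), x -100 to +110, y -75 to +75 mm. Origin on the bench; +x points to the sprung stop (pushing direction), z up. Two black lines on the bed at y = -33 and +33 mm mark the bracket's seat, centre line y = 0. Blue block behind the stop: x 76 to 100, y -45 to +45 mm, 56 mm above the bench
- stop (a joint): travel of the sprung stop along the fixture's +x, m: 0 at rest, 0.030 fully pressed. It pushes back with 2 N at first and 0.5 N more per mm (7 N at 10 mm, 12 N at 20 mm, 17 N at 30 mm). The red pointer moves with it over the scale: white 0 to 10 mm, green 10 to 20, yellow 20 to 25, red 25 to 30
- anvil: aluminium plate of the sprung stop that the bracket is pressed against: 12 mm thick along x, 60 mm wide along y, from 13 to 47 mm above the bench, with the red pointer on its +y side. Origin at the middle of the lower edge of its front face; axes as the fixture's. At rest the front face is at fixture x = +30 mm
- stop_face (a point): centre of the front face of the stop's plate, 30 mm above the bench; axes as the fixture's; moves with the stop
- clamp (a joint): angle of the clamp bar and its captive wing nut, rad, growing anticlockwise seen from above: 0 when the bar lies across the seat along the fixture's +y, 1.57 when it points along the fixture's -x (clear of the seat, away from the stop), end stop at 1.65. Turning takes about 0.06 N m; it stays where it is left. Starts at 0.05 to 0.35
- wing_nut (a point): grip point on the wing nut's upright axis, at fixture x = -30, y = -55 mm, 58 mm above the bench. The brass wing is a bar 44 mm long, 10 mm thick, 40 to 68 mm above the bench, in line with the clamp bar and turning with it. The dark clamp bar below is 16 mm wide, 24 to 34 mm above the bench, from 11 mm behind the axis to 64 mm before it. Site y points to the bar's free end, z up
- clamp_end (a point): middle of the free end of the clamp bar, top edge, 64 mm from the nut's axis, 34 mm above the bench
- bracket: orange angle bracket, 0.15 to 0.3 kg, flat on the bench at first: foot 90 (x) x 60 (y) x 8 mm; upright flange 8 mm thick, 60 mm wide, 45 mm high at the foot's +x end, its outer face at x = +45 mm looking to +x; in the middle a web 14 mm thick (y), x -12 to +37 mm, also 45 mm high, the place to grip. Origin at the centre of the underside; z up
- scale (a point): middle of the green zone of the coloured scale, on top of a black ledge 36 mm above the bench (fixture x 30 to 74, y 44 to 70 mm), beside the stop; the red pointer is over it when the stop has travelled 15 mm
- web (a point): middle of the web, grip point, at x = +12.5 mm, 34 mm above the bracket's underside; axes as the bracket's
- flange (a point): point on the outer face of the bracket's flange, at x = +45 mm, y = 0, 18 mm above the underside; it lies against the point stop_face when seated. Axes as the bracket's
- gauge: bystander: round dark pressure gauge with a white face lying on its back, 68 mm diameter, 28 mm high, brass stem 22 mm long to its -x; origin under its centre
- calliper: bystander: steel calliper with black display, 200 mm long, 12 mm high; origin under its middle, x along it
- screwdriver: bystander: screwdriver lying on the bench, 200 mm long and 26 mm thick, along its x; origin under its middle
- wrench: bystander: steel wrench lying on the bench, 180 mm long along its x, 8 mm high; origin under its middle
- jar: bystander: closed jar with white cap, 56 mm diameter, 70 mm high; origin under its centre
- tray: bystander: blue parts tray 160 x 110 mm, 35 mm high; origin under its centre
There are look-alikes about, which are no part of the job. Several things have the shape of the bracket; the one meant has the colours described above.

How it is judged:
On the way, in this order (a step that is already met when the one before it is completed fails the run):
1. the clamp bar is swung open (over 1.25 rad) (value of joint clamp above 1.25 rad), for 0.2 s.
2. the bracket stands flat on the bed between the lines, flange to the stop (z of bracket in the frame of fixture between 0.008 and 0.017 m and y of bracket in the frame of fixture between -0.012 and 0.012 m and x of flange in the frame of fixture between -0.03 and 0.06 m and angle between bracket's own z axis and vertical below 0.1 rad and angle between the x axis of bracket and the x axis of fixture, either way round below 0.15 rad), for 0.2 s.
At the end, for the whole second after the job is handed in: Fingers still pushing the bracket: stop steady at 10 to 20 mm (green), 5 to 14 N on it; flange within 4 mm of it, square within 0.08 rad; bracket flat on the bed (4 mm, 0.06 rad) and within 8 mm of the centre line; clamp open past 1.2 rad; no bystander moved 30 mm (value of joint stop between 0.01 and 0.02 m and velocity of joint stop between -0.004 and 0.004 m/s and contact force between bracket and anvil between 5 and 14 N and contact force between the fingers and bracket above 1.5 N and x of flange in the frame of stop_face between -0.004 and 0.004 m and y of bracket in the frame of fixture between -0.008 and 0.008 m and z of bracket in the frame of fixture between 0.008 and 0.016 m and angle between bracket's own z axis and vertical below 0.06 rad and angle between the x axis of bracket and the x axis of fixture, either way round below 0.08 rad and value of joint clamp above 1.2 rad and linear speed of bracket below 0.01 m/s and distance of each of gauge, calliper, screwdriver, wrench, jar, tray from where it was at the start of the episode below 0.03 m); the arm keeps its last pose, push and grip.
It fails at once if the pointer is pushed into the red zone (stop beyond 25 mm) (value of joint stop above 0.025 m).
It fails at once if a bystander is moved by more than 30 mm (distance of any of gauge, calliper, screwdriver, wrench, jar, tray from where it was at the start of the episode above 0.03 m).
It also fails if it takes over 64 s, if anything falls off the work surface, if the arm or the gripper's body presses on something with over 40 N, if the wrist force passes 120 N, or if a joint passes its speed limit or range.

ROBOT

A 6-joint arm with a two-finger parallel gripper is mounted at the origin on the work surface. World frame = base frame: x ahead of the robot, y to its left, z up, the work surface at z = 0. Lengths are in m, angles in rad, forces in N, time in s.
With the tool pointing down it reaches from about 0.225 to 0.875 m from the base axis. Payload 3.4 kg.
Tool frame: the origin (TCP) lies at the very end of the fingers, on their centre line; the grasp point (between the pads) lies 19 mm behind it; z points along the fingers, y is the line along which they close (so a half turn about z gives the same grasp; the last joint's range is limited). The gripper opens to 85 mm and grips with 20 to 120 N. Pads are 22 mm wide; open, the fingers measure 114 mm over their backs; the gripper's body (76 mm by 85 mm) begins 54 mm behind the grasp point. The pads swing forward as they close: fully open they stand 13 mm farther back than shut.
Start: joints at [-1.285, 0.276, 1.505, -0, 1.361, -0.121], TCP at [0.228, -0.528, 0.231] pointing down, gripper open.
Joint ranges: [-2.89, 2.89], [-0.75, 2.08], [0.22, 2.7], [-1.18, 4.32], [0.11, 2.71], [-2.7, 2.7]. Speed limits (rad/s): [2.57, 2.57, 3.14, 3.14, 3.14, 3.14].

INTERFACE

Orientations are given as a unit quaternion [w, x, y, z].
In Python, from rig import manip, eyes gives the robot as it stands.
- The arm moves only by the tool servo_tool, never from a script. Its argument "series" is text: rows parted by semicolons, each of 7 numbers parted by spaces: the shift along the tool's x, y, z in m, then the turn, a rotation vector about the tool's x, y, z in degrees, then the closure, from 0 (fully open) to 1 (shut). In form: dx dy dz ax ay az fingers; .... A call has 1 to 5 rows; each row is the pose to reach, as a shift and turn from the pose commanded when the call began, along the tool's axes at that moment; what a row does not reach only later rows make up. A row lasts 1/10 s, in which the tool goes at most 50 mm and 8.59 degrees, less where a joint would pass 70% of its speed; a pose out of reach is approached as far as the arm can. A call with a gripper value outside its range is refused whole. The fingers move at their own pace and stop on an object; "squeeze" is the grip in N (left out, the last holds). Time passes only in rows, so rows that repeat a pose let the fingers close. It gives the time, the measured TCP pose, the force, the opening and the grip force at its end, in the units of the state.
- manip.get_state(): the state, without advancing time (a new reading comes with each control period).
- eyes.get_image(name): name is "scene" or "top" or "wrist"; returns the picture (420x560x3 uint8, red, green, blue); there is no depth.
- eyes.camera_info(name): a dict with "fx", "fy", "cx", "cy" (pixels), "eye" and "orientation" of the camera in the world. Camera axes: x right, y down, z forward; pixel columns grow to the right and rows downward; lengths in m; the calibration is good to about 2 mm. The wrist camera is an equidistant fisheye: a pixel r from the principal point sees the ray r / f radians off the axis. A picture is of the moment at which its call begins: read the wrist's pose just before it. camera_info takes no time and is no camera call; for the wrist camera it gives the pose at the moment of the call.
- manip.sign_off(): hands the job in; it is judged then, once.
The state is a dict: "clock": time; "qpos": joint angles; "qd": joint speeds; "effort": joint torques, N m; "position": TCP position; "ee_rot": TCP orientation; "contact_force": force on the tool from outside, world axes, zero at the start; "moment": the same for the moment, N m; "width": finger opening in m; "gripper_force": force on a finger pad.
Only numpy, scipy, OpenCV 4.12 (cv2) and the standard library are available. Lean on these libraries where they do the work, as an engineer would, in place of code of your own. Each camera call takes 0.05 s, during which the arm holds its last target. There are 200 camera calls.

## Working session

There is one attempt and no reset: what is moved stays moved. The work goes in short steps, Python scripts to look and compute and a tool call to move; the robot and the scene stay as the last step left them, time stands still between calls to the robot, and variables do not carry over. Pictures are saved under pics/ and viewed, at most 10 in all, crops included, and the job is handed in when it is done.

Besides the shell and the picture viewer there is one more tool, called after "Call:" by a JSON object that holds its "api" and its "payload". servo_tool: Moves the arm, as the interface text tells. Its arguments: {"type":"object","properties":{"series":{"type":"string"},"squeeze":{"type":"number"}},"required":["series"]}

```bash
mkdir -p pics; ls
python3 - <<'E'
from rig import manip, eyes
import cv2
s=manip.get_state(); print(s)
for n in ("top","scene"):
    print(n,eyes.camera_info(n)); cv2.imwrite(f"pics/{n}0.png",eyes.get_image(n)[:,:,::-1])
E
```

```text
pics
{'clock': 0.0, 'qpos': array([-1.28500329e+00,  2.76617685e-01,  1.50615144e+00, -3.40833088e-06,
        1.36066932e+00, -1.21007902e-01]), 'qd': array([-0.0002181 , -0.00127527,  0.00060354,  0.00082638, -0.00136855,
       -0.0007398 ]), 'effort': array([ 1.34089005e-03, -4.16767502e+01, -2.45801121e+01, -1.44359882e-05,
        1.09978803e-02, -2.32594552e-06]), 'position': array([ 0.22735285, -0.52757204,  0.23041946]), 'ee_rot': array([-9.19626793e-04,  9.79384855e-01,  2.02001124e-01, -7.76143589e-05]), 'contact_force': array([-0.48567787, -0.00796692,  0.67510479]), 'moment': array([-0.0514323 ,  0.00446026, -0.03857306]), 'gripper_force': 0.0, 'width': 0.0856278216509715}
top {'fx': 407.19514742606844, 'fy': 407.19514742606844, 'cx': 282.727691137218, 'cy': 209.68971865756737, 'eye': array([ 0.36819407, -0.00978972,  1.03997721]), 'orientation': array([-0.05937259,  0.71375007, -0.69509289,  0.06230253])}
scene {'fx': 458.1057069754108, 'fy': 458.1057069754108, 'cx': 276.7463776006752, 'cy': 209.1489310999165, 'eye': array([0.93673381, 0.773725  , 1.15744393]), 'orientation': array([-0.07675324,  0.23927822,  0.91326866, -0.32061695])}
```

View pics/top0.png

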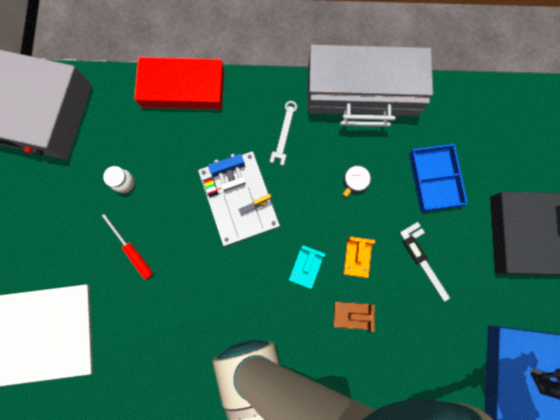

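View pics/scene0.png

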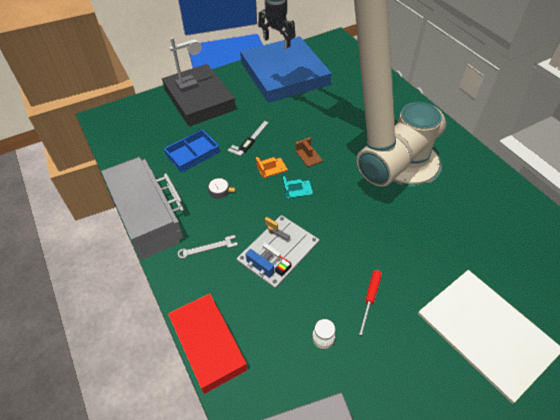

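The top view shows three bracket shapes: cyan (307,266), orange (359,257) and brown (355,316). By the description I choose orange at (359,257). The fixture is at (239,197), with its blue block at the top, so its +x points up the image. The brass wing is at (262,201). Next is a close crop.

```bash
cat > h.py <<'E'
import numpy as np, cv2
from scipy.spatial.transform import Rotation as R
from rig import manip, eyes
def rot(q): return R.from_quat([q[1],q[2],q[3],q[0]]).as_matrix()
def ray(c,u,v,fish=False):
    x,y=(u-c['cx'])/c['fx'],(v-c['cy'])/c['fy']
    if fish:
        r=np.hypot(x,y); d=np.array([x/r*np.sin(r),y/r*np.sin(r),np.cos(r)]) if r>1e-9 else np.array([0,0,1.])
    else: d=np.array([x,y,1.])
    return rot(c['orientation'])@d
def onplane(c,u,v,z,fish=False):
    d=ray(c,u,v,fish); e=np.array(c['eye']); return e+d*(z-e[2])/d[2]
def proj(c,p):
    q=rot(c['orientation']).T@(np.array(p)-c['eye']); return np.array([c['fx']*q[0]/q[2]+c['cx'],c['fy']*q[1]/q[2]+c['cy']])
def grab(n):
    c=eyes.camera_info(n); return c,eyes.get_image(n)
def blobs(im,lo,hi,minarea=15):
    h=cv2.cvtColor(im,cv2.COLOR_RGB2HSV); m=cv2.inRange(h,np.array(lo),np.array(hi))
    cs,_=cv2.findContours(m,cv2.RETR_EXTERNAL,cv2.CHAIN_APPROX_NONE)
    return sorted([c for c in cs if cv2.contourArea(c)>=minarea],key=cv2.contourArea,reverse=True)
E
python3 - <<'E'
from h import *
im=cv2.imread('pics/top0.png')
a=cv2.resize(im[145:255,190:285],None,fx=4.1,fy=4.8*4.1/4.8,interpolation=cv2.INTER_CUBIC)
b=cv2.resize(im[225:335,285:380],None,fx=4.1,fy=4.1,interpolation=cv2.INTER_CUBIC)
cv2.imwrite('pics/crop0.png',np.hstack([a,b]))
c=eyes.camera_info('top'); r=im[:,:,::-1].copy()
hsv=cv2.cvtColor(r,cv2.COLOR_RGB2HSV)
for u,v in[(359,257),(355,316),(262,201),(228,164),(230,220)]: print(u,v,hsv[v,u])
for n,lo,hi in(("orange",(12,150,180),(24,255,255)),("blue",(100,120,60),(120,255,255)),("white",(0,0,150),(179,40,255))):
    for k in blobs(r,lo,hi)[:5]: print(n,cv2.contourArea(k),cv2.minAreaRect(k))
E
```

```text
359 257 [ 23 255 253]
355 316 [ 12 182 192]
262 201 [ 20 204 149]
228 164 [106 205 228]
230 220 [  0   0 243]
orange 867.0 ((358.4599609375, 256.7799987792969), (26.587217330932617, 38.18376922607422), 8.130102157592773)
orange 432.5 ((350.9747314453125, 315.4046936035156), (31.438655853271484, 23.391857147216797), 3.5763344764709473)
orange 70.0 ((362.6435546875, 320.9356384277344), (17.91067123413086, 20.59726905822754), 84.2894058227539)
orange 29.5 ((261.70001220703125, 198.9000244140625), (3.130495071411133, 17.441329956054688), 63.43495178222656)
orange 21.0 ((346.5000305175781, 191.50001525878906), (4.242640495300293, 7.071067810058594), 45.0)
blue 5688.0 ((522.0, 372.5), (93.0, 74.0), 90.0)
blue 2905.5 ((437.7308044433594, 177.1538543701172), (65.69890594482422, 48.04845428466797), 78.69007110595703)
blue 372.0 ((226.1000213623047, 164.8000030517578), (12.965337753295898, 35.10127639770508), 71.56504821777344)
blue 28.5 ((553.0, 378.5), (8.0, 5.0), 0.0)
white 7921.0 ((43.60137939453125, 334.9332580566406), (96.83264923095703, 91.29578399658203), 87.61405944824219)
white 5483.5 ((371.2982177734375, 69.16574096679688), (122.51020050048828, 46.720664978027344), 1.5074357986450195)
white 5102.0 ((27.25245475769043, 98.48919677734375), (74.64198303222656, 86.38790130615234), 12.804265022277832)
white 3446.5 ((237.8916473388672, 198.19900512695312), (79.71199035644531, 59.65226745605469), 70.20112609863281)
white 478.5 ((116.70001220703125, 178.10000610351562), (27.280027389526367, 21.913463592529297), 26.56505012512207)
```

View pics/crop0.png

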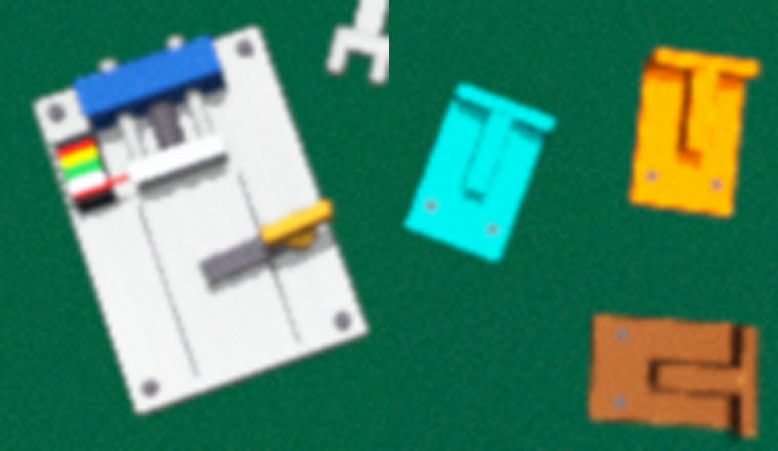

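The crop shows the orange bracket with its flange at the top and its web at about crop (700,115). The fixture corners are at crop (35,102), (260,28), (368,330) and (138,412). The wing is at (297,220) and the clamp bar ends at (208,275).

```bash
cat >> h.py <<'E'
def fitpose(W,L):
    "2D rigid fit: world W ~ R(a) L + t"
    W,L=np.array(W)[:,:2],np.array(L)[:,:2]; w,l=W-W.mean(0),L-L.mean(0)
    a=np.arctan2((l[:,0]*w[:,1]-l[:,1]*w[:,0]).sum(),(l*w).sum())
    r=np.array([[np.cos(a),-np.sin(a)],[np.sin(a),np.cos(a)]]); t=W.mean(0)-r@L.mean(0)
    return t,a,np.linalg.norm(W-(L@r.T+t),axis=1)
E
python3 - <<'E'
from h import *
c=eyes.camera_info('top')
cr=lambda x,y,u0,v0:((x+.5)/4.1-.5+u0,(y+.5)/4.1-.5+v0)
P=[cr(x,y,190,145) for x,y in((35,102),(260,28),(368,330),(138,412))]
W=[onplane(c,u,v,.012) for u,v in P]
print(fitpose(W,[(.11,.075),(.11,-.075),(-.1,-.075),(-.1,.075)]))
print('nut',onplane(c,*cr(297,216,190,145),.068),'end',onplane(c,*cr(207,275,190,145),.030))
# bracket: flange top corners (z .045), foot rear corners z .008
F=[cr(x-389,y,285,225) for x,y in((654,50),(758,62))]
B=[cr(x-389,y,285,225) for x,y in((631,204),(731,217))]
W=[onplane(c,u,v,.045) for u,v in F]+[onplane(c,u,v,.008) for u,v in B]
print(W); print(fitpose(W,[(.045,.03),(.045,-.03),(-.045,.03),(-.045,-.03)]))
# scene cross-check of fixture/bracket: reproject
E
```

```text
(array([0.57209527, 0.10144185]), np.float64(0.3674778797121155), array([0.00050284, 0.00163613, 0.00136303, 0.00066222]))
nut [0.5666092 0.0394768 0.068    ] end [0.53597264 0.09526749 0.03      ]
[array([ 0.47823138, -0.17664878,  0.045     ]), array([ 0.47268344, -0.238884  ,  0.045     ]), array([ 0.38747643, -0.16859019,  0.008     ]), array([ 0.38122438, -0.22968686,  0.008     ])]
(array([ 0.42990391, -0.20345246]), np.float64(-0.09471960016090827), array([0.0013801 , 0.00154474, 0.00087541, 0.00121664]))
```

```bash
cat >> h.py <<'E'
FX,FA=np.array([.5721,.1014]),.3675
def fw(x,y,t=None,a=None):
    t=FX if t is None else t; a=FA if a is None else a
    return t+np.array([np.cos(a)*x-np.sin(a)*y,np.sin(a)*x+np.cos(a)*y])
def pose(s=None):
    s=s or manip.get_state(); m=rot(s['ee_rot']); return np.array(s['position']),m
def plan(p,yaw,n=1,start=None):
    "shift (mm) and turn (deg) in tool axes for n equal calls to TCP p, yaw deg, tool down"
    p0,m0=start or pose(); y=np.radians(yaw)
    m1=np.array([[np.cos(y),np.sin(y),0],[np.sin(y),-np.cos(y),0],[0,0,-1]])
    rv=R.from_matrix(m0.T@m1).as_rotvec()/n; dp=(np.array(p)-p0)/n
    for i in range(n):
        print('mm',np.round(m0.T@dp*1000,1),'deg',np.round(np.degrees(rv),2)); m0=m0@R.from_rotvec(rv).as_matrix(); p0=p0+dp
    return p0,m0
E
python3 - <<'E'
from h import *
n=fw(-.03,-.055); print(n)
plan([*(n-[.05,0]),.2],117,3)
E
```

```text
[0.56386374 0.03929393]
mm [ 162.5 -135.7   10.4] deg [-2.000e-02 -3.000e-02 -3.123e+01]
mm [209.3 -31.8  10.3] deg [-2.000e-02 -3.000e-02 -3.123e+01]
mm [195.5  81.3  10.2] deg [-2.000e-02 -3.000e-02 -3.123e+01]
```

Call:
{"api": "servo_tool", "payload": {"series": "0.1625 -0.1357 0.0104 0 0 -31.23 0.3; 0.1625 -0.1357 0.0104 0 0 -31.23 0.3; 0.1625 -0.1357 0.0104 0 0 -31.23 0.3; 0.1625 -0.1357 0.0104 0 0 -31.23 0.3; 0.1625 -0.1357 0.0104 0 0 -31.23 0.3", "squeeze": 60}}

```text
clock: 0.6
position: [0.3237, -0.3341, 0.2203]
ee_rot: [-0.002, 0.888, 0.46, 0.001]
contact_force: [0.3, -1.0, -0.1]
width: 0.0599
gripper_force: 0.0
```

Call:
{"api": "servo_tool", "payload": {"series": "0.2093 -0.0318 0.0103 0 0 -31.23 0.3; 0.2093 -0.0318 0.0103 0 0 -31.23 0.3; 0.2093 -0.0318 0.0103 0 0 -31.23 0.3; 0.2093 -0.0318 0.0103 0 0 -31.23 0.3; 0.2093 -0.0318 0.0103 0 0 -31.23 0.3"}}

```text
clock: 1.1
position: [0.4197, -0.1466, 0.2102]
ee_rot: [-0.001, 0.731, 0.682, 0.001]
contact_force: [-0.5, -0.1, 0.6]
width: 0.0597
gripper_force: 0.0
```

Call:
{"api": "servo_tool", "payload": {"series": "0.1955 0.0813 0.0102 0 0 -31.23 0.3; 0.1955 0.0813 0.0102 0 0 -31.23 0.3; 0.1955 0.0813 0.0102 0 0 -31.23 0.3; 0.1955 0.0813 0.0102 0 0 -31.23 0.3; 0.1955 0.0813 0.0102 0 0 -31.23 0.3"}}

```text
clock: 1.6
position: [0.5162, 0.0417, 0.1998]
ee_rot: [0.0, 0.521, 0.853, 0.001]
contact_force: [-0.5, -0.2, -0.5]
width: 0.0598
gripper_force: 0.0
```

Run:
```python
from h import *
s=manip.get_state(); print(s['clock'],s['position'],s['ee_rot'],s['qpos'],s['width'])
c,im=grab('wrist'); print(c); cv2.imwrite('pics/w1.png',im[:,:,::-1])
plan([*(fw(-.03,-.055)-[.05,0]),.2],117)
```

```text
1.6 [0.5162271  0.04165742 0.1998145 ] [1.04620747e-04 5.21117887e-01 8.53484389e-01 7.30978308e-04] [-5.47283179e-02  2.10217646e-01  1.67670973e+00  1.25077907e-03
  1.25378877e+00 -5.29593251e-01] 0.05982547790976462
{'fx': 325.19226210127806, 'fy': 325.19226210127806, 'cx': 278.2429019337182, 'cy': 207.99820208250418, 'eye': array([0.48275875, 0.10315043, 0.34152895]), 'orientation': array([0.13704439, 0.96231154, 0.23248399, 0.03356378])}
mm [-0.8 -2.8 -0.3] deg [ 0.05 -0.04  0.1 ]
```

View pics/w1.png

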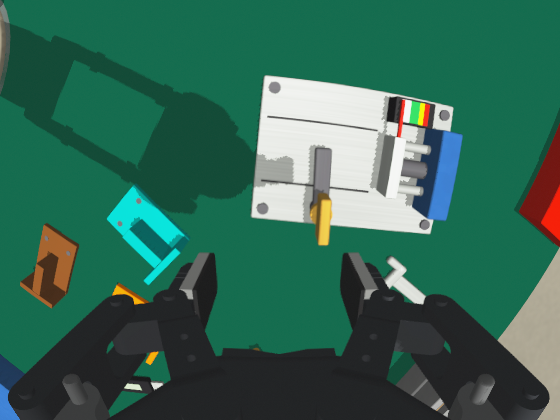

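The wrist view shows the plate corners at (265,76), (453,108), (432,234) and (251,217). The wing top is centred near (324,221), and the bar's free end is near (322,149).

Run:
```python
from h import *
c={'fx':325.192,'fy':325.192,'cx':278.243,'cy':207.998,'eye':np.array([0.48275875,0.10315043,0.34152895]),'orientation':[0.13704439,0.96231154,0.23248399,0.03356378]}
im=cv2.imread('pics/w1.png')[:,:,::-1]
W=[onplane(c,u,v,.012,True) for u,v in((265,76),(453,108),(432,234),(251,217))]
print(fitpose(W,[(-.1,.075),(.11,.075),(.11,-.075),(-.1,-.075)]))
for k in blobs(im,(12,120,60),(30,255,255),60):
    print(cv2.contourArea(k),cv2.minAreaRect(k),k.reshape(-1,2).min(0),k.reshape(-1,2).max(0))
a,b=onplane(c,324,200,.068,True),onplane(c,324.5,243,.068,True); print('wing',a,b,(a+b)/2,np.degrees(np.arctan2(*(a-b)[1::-1])))
e=onplane(c,322.5,149,.034,True); n=fw(-.03,-.055); d=e[:2]-n; print('end',e,np.hypot(*d),np.degrees(np.arctan2(d[1],d[0])))
```

```text
(array([0.5718342 , 0.10053423]), np.float64(0.3726775889306171), array([0.00139604, 0.00277428, 0.00145037, 0.00163335]))
2609.5 ((51.67394256591797, 266.5982666015625), (46.89520263671875, 76.01680755615234), 22.328657150268555) [ 20 224] [ 78 307]
717.5 ((320.5, 218.5), (51.0, 21.0), 90.0) [310 193] [331 244]
243.5 ((131.05575561523438, 295.3637390136719), (36.39082717895508, 13.75699520111084), 22.2490234375) [112 283] [148 304]
78.5 ((151.37078857421875, 356.60675048828125), (6.783986568450928, 15.475970268249512), 32.0053825378418) [146 351] [158 364]
71.0 ((421.4299621582031, 113.98998260498047), (4.242640972137451, 22.485998153686523), 8.13010311126709) [419 103] [425 125]
wing [0.55163904 0.05723995 0.068     ] [0.57217419 0.02210847 0.068     ] [0.56190662 0.03967421 0.068     ] 120.30727019214834
end [0.53462432 0.0948801  0.034     ] 0.06280737031465357 117.74525377068413
```

```bash
sed -i 's/^FX,FA=.*/FX,FA=np.array([.572,.101]),.370/' h.py
python3 - <<'E'
from h import *
st=plan([.563,.0393,.10],118.5); plan([.563,.0393,.042],118.5,1,st)
E
```

```text
mm [-23.2  40.8  99.8] deg [ 0.05 -0.04 -1.4 ]
mm [-0. -0. 58.] deg [ 0. -0. -0.]
```

Call:
{"api": "servo_tool", "payload": {"series": "-0.0232 0.0408 0.0998 0.05 -0.04 -1.4 0.3; -0.0232 0.0408 0.0998 0.05 -0.04 -1.4 0.3; -0.0232 0.0408 0.0998 0.05 -0.04 -1.4 0.3; -0.0232 0.0408 0.0998 0.05 -0.04 -1.4 0.3; -0.0232 0.0408 0.0998 0.05 -0.04 -1.4 0.3"}}

```text
clock: 2.15
position: [0.561, 0.0353, 0.1018]
ee_rot: [0.001, 0.513, 0.858, -0.001]
contact_force: [-0.3, 0.7, -0.4]
width: 0.0598
gripper_force: 0.0
```

Call:
{"api": "servo_tool", "payload": {"series": "0 0 0.02 0 0 0 0.3; 0 0 0.04 0 0 0 0.3; 0 0 0.058 0 0 0 0.3; 0 0 0.058 0 0 0 0.3; 0 0 0.058 0 0 0 0.3"}}

```text
clock: 2.65
position: [0.5617, 0.0361, 0.0446]
ee_rot: [0.001, 0.512, 0.859, -0.0]
contact_force: [-0.3, -0.4, 0.2]
width: 0.0597
gripper_force: 0.0
```

Call:
{"api": "servo_tool", "payload": {"series": "0 0 0 0 0 0 1; 0 0 0 0 0 0 1; 0 0 0 0 0 0 1; 0 0 0 0 0 0 1; 0 0 0 0 0 0 1"}}

```text
clock: 3.15
position: [0.5648, 0.0382, 0.044]
ee_rot: [0.003, 0.513, 0.859, 0.003]
contact_force: [5.4, 7.1, 0.7]
width: 0.0088
gripper_force: 60.7
```

Call:
{"api": "servo_tool", "payload": {"series": "0.0015 0.0035 0 0 0 -8 1; 0.0015 0.0035 0 0 0 -16 1; 0.0015 0.0035 0 0 0 -24 1; 0.0015 0.0035 0 0 0 -32 1; 0.0015 0.0035 0 0 0 -40 1"}}

```text
clock: 3.65
position: [0.5657, 0.0392, 0.044]
ee_rot: [0.002, 0.185, 0.983, -0.0]
contact_force: [2.5, 0.0, 3.9]
width: 0.0092
gripper_force: 61.1
```

Call:
{"api": "servo_tool", "payload": {"series": "0 0 0 0 0 -8 1; 0 0 0 0 0 -16 1; 0 0 0 0 0 -24 1; 0 0 0 0 0 -32 1; 0 0 0 0 0 -40 1"}}

```text
clock: 4.15
position: [0.5657, 0.0405, 0.0439]
ee_rot: [0.002, -0.162, 0.987, 0.0]
contact_force: [2.3, 2.8, 4.1]
width: 0.0091
gripper_force: 61.1
```

Call:
{"api": "servo_tool", "payload": {"series": "0 0 0 0 0 0 1; 0 0 0 0 0 0 1; 0 0 0 0 0 0 1"}}

```text
clock: 4.45
position: [0.5657, 0.0405, 0.044]
ee_rot: [0.002, -0.158, 0.987, -0.0]
contact_force: [3.3, 4.5, 5.0]
width: 0.0089
gripper_force: 61.3
```

Run:
```python
from h import *
s=manip.get_state(); m=rot(s['ee_rot']); print(s['position'],np.degrees(np.arctan2(m[1,0],m[0,0])),s['contact_force'],s['moment'],s['qpos'],s['width'])
```

```text
[0.56571204 0.04050706 0.04395843] -161.8167878548045 [3.3125173  4.46350641 4.983399  ] [ 0.7163376  -0.41579102  0.03820125] [-5.16818265e-02  4.27270963e-01  1.78854378e+00  9.54422929e-04
  9.21002702e-01 -1.94040831e+00] 0.008923380865277431
```

```bash
sed -i 's/^FX,FA=.*/FX,FA=np.array([.5735,.1024]),.370/' h.py
python3 - <<'E'
from h import *
st=plan([.5657,.0405,.144],198.2)
b=np.array([.43,-.2035]); ba=-.0947
g=fw(.0125,0,b,ba); print(g)
plan([*(g-[.03,0]),.16],174.6,2,st)
E
```

```text
mm [  -0.5   -0.1 -100. ] deg [-0.06  0.27 -0.02]
[ 0.44244399 -0.20468198]
mm [111.1 -92.5  -8. ] deg [ 0.  -0.  11.8]
mm [  89.8 -113.3   -8. ] deg [ 0.  -0.  11.8]
```

Call:
{"api": "servo_tool", "payload": {"series": "0 0 0 0 0 0 0.3; 0 0 0 0 0 0 0.3; 0 0 0 0 0 0 0.3; 0 0 -0.03 0 0 0 0.3; 0 0 -0.06 0 0 0 0.3"}}

```text
clock: 4.95
position: [0.5619, 0.0392, 0.1019]
ee_rot: [-0.002, -0.159, 0.987, -0.0]
contact_force: [1.0, 0.2, -0.0]
width: 0.0597
gripper_force: 0.0
```

Call:
{"api": "servo_tool", "payload": {"series": "0 0 -0.04 0 0 0 0.3; 0 0 -0.04 0 0 0 0.3; 0 0 -0.04 0 0 0 0.3"}}

```text
clock: 5.25
position: [0.5635, 0.0393, 0.1432]
ee_rot: [0.0, -0.16, 0.987, -0.001]
contact_force: [-0.6, 0.4, -0.2]
width: 0.0598
gripper_force: 0.0
```

Call:
{"api": "servo_tool", "payload": {"series": "0.111 -0.0925 -0.008 0 0 11.8 0.3; 0.111 -0.0925 -0.008 0 0 11.8 0.3; 0.111 -0.0925 -0.008 0 0 11.8 0.3; 0.111 -0.0925 -0.008 0 0 11.8 0.3; 0.111 -0.0925 -0.008 0 0 11.8 0.3"}}

```text
clock: 5.75
position: [0.4859, -0.0836, 0.1494]
ee_rot: [-0.002, -0.056, 0.998, 0.0]
contact_force: [0.6, 0.6, -0.2]
width: 0.0599
gripper_force: 0.0
```

Call:
{"api": "servo_tool", "payload": {"series": "0.09 -0.113 -0.008 0 0 11.8 0.3; 0.09 -0.113 -0.008 0 0 11.8 0.3; 0.09 -0.113 -0.008 0 0 11.8 0.3; 0.09 -0.113 -0.008 0 0 11.8 0.3; 0.09 -0.113 -0.008 0 0 11.8 0.3"}}

```text
clock: 6.25
position: [0.411, -0.2054, 0.1582]
ee_rot: [-0.001, 0.046, 0.999, 0.0]
contact_force: [0.7, 0.8, -0.6]
width: 0.0594
gripper_force: 0.0
```

Run:
```python
from h import *
import json
c,im=grab('wrist'); cv2.imwrite('pics/w2.png',im[:,:,::-1])
json.dump({k:np.array(v).tolist() for k,v in c.items()},open('w2.json','w'))
ct,it=grab('top'); cv2.imwrite('pics/top2.png',it[:,:,::-1])
cv2.imwrite('pics/v2.png',np.hstack([cv2.resize(im[:,:,::-1],(400,300)),cv2.resize(it[145:265,190:350,::-1],(400,300),interpolation=cv2.INTER_CUBIC)]))
print(pose()[0])
```

```text
[ 0.41145414 -0.20445762  0.15830445]
```

View pics/v2.png

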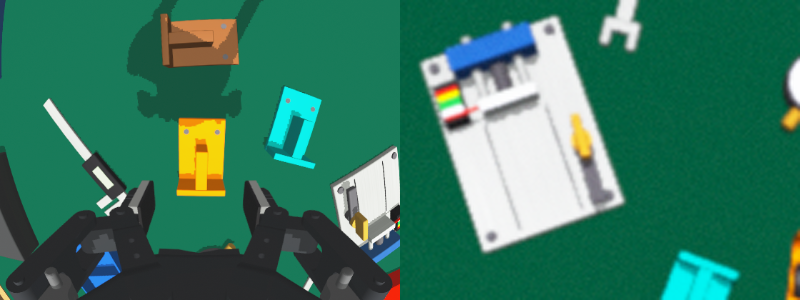

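The left half (wrist) shows the orange bracket below the gripper: foot rear corners near (179,119) and (225,120), flange edge at y of about 195. The right half shows the clamp bar swung open towards fixture -x.

Run:
```python
from h import *
import json
c=json.load(open('w2.json')); im=cv2.imread('pics/w2.png')[:,:,::-1]
h=cv2.cvtColor(im,cv2.COLOR_RGB2HSV); m=cv2.inRange(h,np.array((10,150,90)),np.array((32,255,255))); m[:,:230]=0;m[:,340:]=0;m[:155]=0;m[285:]=0
p=np.argwhere(m>0)[:,::-1]; k=cv2.convexHull(p.astype(np.int32)); print(cv2.approxPolyDP(k,3,True).reshape(-1,2).tolist(), h[215,283],h[190,265])
q=cv2.approxPolyDP(k,6,True).reshape(-1,2)
s,d=q.sum(1),q[:,0]-q[:,1]
TL,BR,TR,BL=q[s.argmin()],q[s.argmax()],q[d.argmax()],q[d.argmin()]
W=[onplane(c,*TL,.008,True),onplane(c,*TR,.008,True),onplane(c,*BL,.045,True),onplane(c,*BR,.045,True)]
print(q.tolist()); print(fitpose(W,[(-.045,-.03),(-.045,.03),(.045,-.03),(.045,.03)]))
for y in range(205,270,10): # web top edges (brightest)
    print(y,[(x,*h[y,x]) for x in range(268,300,4)])
```

```text
[[314, 274], [247, 272], [251, 165], [314, 166]] [ 26 245 247] [ 26 245 247]
[[314, 274], [247, 272], [251, 165], [314, 166]]
(array([ 0.42836414, -0.20582466]), np.float64(-0.11434940062921901), array([0.00145766, 0.0014584 , 0.00092835, 0.00037445]))
205 [(268, np.uint8(26), np.uint8(245), np.uint8(247)), (272, np.uint8(19), np.uint8(245), np.uint8(245)), (276, np.uint8(14), np.uint8(240), np.uint8(169)), (280, np.uint8(14), np.uint8(240), np.uint8(170)), (284, np.uint8(14), np.uint8(240), np.uint8(170)), (288, np.uint8(14), np.uint8(240), np.uint8(170)), (292, np.uint8(26), np.uint8(245), np.uint8(247)), (296, np.uint8(26), np.uint8(245), np.uint8(247))]
215 [(268, np.uint8(26), np.uint8(245), np.uint8(247)), (272, np.uint8(25), np.uint8(245), np.uint8(247)), (276, np.uint8(26), np.uint8(245), np.uint8(247)), (280, np.uint8(26), np.uint8(245), np.uint8(247)), (284, np.uint8(26), np.uint8(245), np.uint8(247)), (288, np.uint8(26), np.uint8(245), np.uint8(247)), (292, np.uint8(26), np.uint8(245), np.uint8(247)), (296, np.uint8(26), np.uint8(245), np.uint8(247))]
225 [(268, np.uint8(2
[... 1343 characters left out ...]
, np.uint8(245), np.uint8(247)), (280, np.uint8(25), np.uint8(245), np.uint8(247)), (284, np.uint8(25), np.uint8(245), np.uint8(247)), (288, np.uint8(25), np.uint8(245), np.uint8(247)), (292, np.uint8(14), np.uint8(240), np.uint8(170)), (296, np.uint8(14), np.uint8(240), np.uint8(170))]
265 [(268, np.uint8(14), np.uint8(241), np.uint8(186)), (272, np.uint8(14), np.uint8(241), np.uint8(179)), (276, np.uint8(25), np.uint8(245), np.uint8(247)), (280, np.uint8(25), np.uint8(245), np.uint8(247)), (284, np.uint8(25), np.uint8(245), np.uint8(247)), (288, np.uint8(23), np.uint8(245), np.uint8(247)), (292, np.uint8(14), np.uint8(240), np.uint8(171)), (296, np.uint8(14), np.uint8(240), np.uint8(171))]
```

Run:
```python
from h import *
g=fw(.0125,0,np.array([.429,-.2047]),-.105); print(g)
st=plan([*g,.09],174); st=plan([*g,.016],174,1,st)
```

```text
[ 0.44143116 -0.20601009]
mm [-30.1   1.1  68.3] deg [ 0.02 -0.06  0.87]
mm [ 0.  0. 74.] deg [-0.  0.  0.]
```

Call:
{"api": "servo_tool", "payload": {"series": "-0.030 0.001 0.0683 0 0 0.9 0.3; -0.030 0.001 0.0683 0 0 0.9 0.3; -0.030 0.001 0.0683 0 0 0.9 0.3; -0.030 0.001 0.0683 0 0 0.9 0.3; -0.030 0.001 0.0683 0 0 0.9 0.3"}}

```text
clock: 6.85
position: [0.4415, -0.2072, 0.0917]
ee_rot: [0.0, 0.052, 0.999, -0.001]
contact_force: [0.7, -0.6, 0.2]
width: 0.0599
gripper_force: 0.0
```

Call:
{"api": "servo_tool", "payload": {"series": "0 0 0.025 0 0 0 0.3; 0 0 0.05 0 0 0 0.3; 0 0 0.074 0 0 0 0.3; 0 0 0.074 0 0 0 0.3; 0 0 0.074 0 0 0 0.3"}}

```text
clock: 7.35
position: [0.4412, -0.208, 0.0177]
ee_rot: [0.0, 0.053, 0.999, -0.001]
contact_force: [-0.1, 0.1, 0.5]
width: 0.0601
gripper_force: 0.0
```

Call:
{"api": "servo_tool", "payload": {"series": "0 0 0 0 0 0 1; 0 0 0 0 0 0 1; 0 0 0 0 0 0 1; 0 0 0 0 0 0 1; 0 0 0 0 0 0 1", "squeeze": 80}}

```text
clock: 7.85
position: [0.4413, -0.208, 0.0178]
ee_rot: [0.001, 0.053, 0.999, -0.001]
contact_force: [-0.3, 0.6, 6.8]
width: 0.0128
gripper_force: 78.7
```

Run:
```python
from h import *
p,m=pose(); print(p,np.degrees(np.arctan2(m[1,0],m[0,0])),m[2])
c,im=grab('wrist'); cv2.imwrite('pics/w3.png',im[:,:,::-1])
st=plan([p[0],p[1],p[2]+.1],180+np.degrees(np.arctan2(m[1,0],m[0,0]))-180)
t=fw(-.03+.0125,0)
plan([*t,.115],180+np.degrees(.37),2,st); print(t)
```

```text
[ 0.44133418 -0.20795436  0.01778255] 173.8866974487003 [-0.00136471 -0.00177217 -0.9999975 ]
mm [  -0.1   -0.2 -100. ] deg [-0.1   0.08 -0.  ]
mm [-41.4 157.3   1.4] deg [ -0.     0.   -13.66]
mm [-77.4 143.1   1.4] deg [ -0.     0.   -13.66]
[0.55718427 0.09607173]
```

View pics/w3.png

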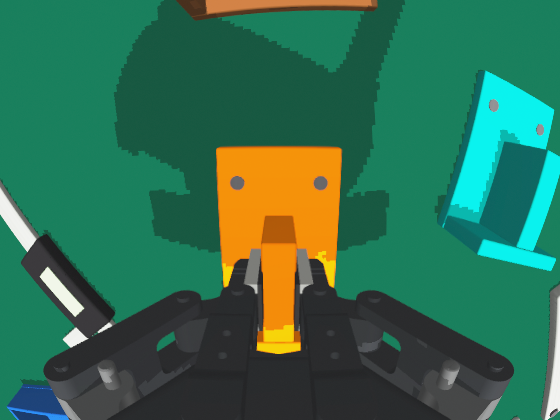

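The bracket's web is gripped centrally between the pads, with the foot's rear corners at (217,148) and (341,148). I'll lift and carry it.

Call:
{"api": "servo_tool", "payload": {"series": "0 0 -0.03 0 0 0 1; 0 0 -0.07 0 0 0 1; 0 0 -0.1 0 0 0 1; 0 0 -0.1 0 0 0 1"}}

```text
clock: 8.3
position: [0.4435, -0.2093, 0.1207]
ee_rot: [0.004, 0.053, 0.999, -0.003]
contact_force: [1.1, -0.6, -2.4]
width: 0.0124
gripper_force: 78.8
```

Call:
{"api": "servo_tool", "payload": {"series": "-0.0414 0.1573 0 0 0 -13.66 1; -0.0414 0.1573 0 0 0 -13.66 1; -0.0414 0.1573 0 0 0 -13.66 1; -0.0414 0.1573 0 0 0 -13.66 1; -0.0414 0.1573 0 0 0 -13.66 1"}}

```text
clock: 8.8
position: [0.4982, -0.0536, 0.1153]
ee_rot: [-0.001, -0.068, 0.998, -0.0]
contact_force: [-0.7, -1.6, -2.2]
width: 0.0127
gripper_force: 79.0
```

Call:
{"api": "servo_tool", "payload": {"series": "-0.0774 0.1431 0 0 0 -13.66 1; -0.0774 0.1431 0 0 0 -13.66 1; -0.0774 0.1431 0 0 0 -13.66 1; -0.0774 0.1431 0 0 0 -13.66 1; -0.0774 0.1431 0 0 0 -13.66 1"}}

```text
clock: 9.3
position: [0.5566, 0.0966, 0.1153]
ee_rot: [-0.001, -0.185, 0.983, -0.001]
contact_force: [-0.7, 0.0, -2.5]
width: 0.0125
gripper_force: 79.2
```

Run:
```python
from h import *
s=manip.get_state(); p,m=pose(s); print(p,180+np.degrees(np.arctan2(m[1,0],m[0,0])),m[2],s['width'],s['contact_force'])
c,im=grab('wrist'); cv2.imwrite('pics/w4.png',im[:,:,::-1])
W=[onplane(c,u,v,p[2]-.0098,True) for u,v in((217,148),(341,148))]
print([m.T@(w-p)for w in W])
h=cv2.cvtColor(im,cv2.COLOR_RGB2HSV)
ct,it=grab('top'); cv2.imwrite('pics/top4.png',it[:,:,::-1])
cv2.imwrite('pics/v4.png',np.hstack([cv2.resize(im[:,:,::-1],(400,300)),cv2.resize(it[145:265,190:350,::-1],(400,300),interpolation=cv2.INTER_CUBIC)]))
```

```text
[0.55663825 0.09664883 0.11526978] 21.32774961911997 [ 0.00230582 -0.00111974 -0.99999671] 0.012480062627826359 [-0.71625646  0.03089464 -2.45956802]
[array([ 0.05772089, -0.02995427,  0.00996667]), array([0.05773859, 0.02848288, 0.00990127])]
```

View pics/w4.png

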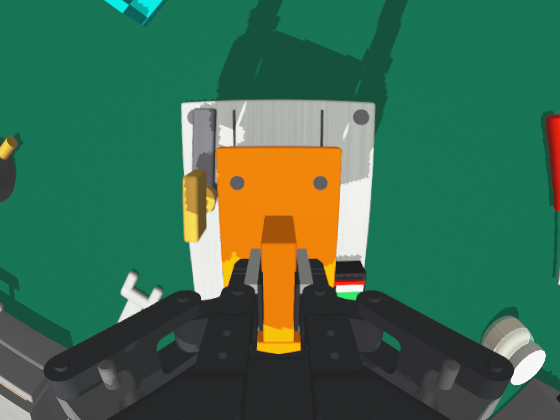

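The bracket is squarely held (rear edge at v=148). The black lines cross near (234,128) and (321.5,128), and the plate's rear edge runs from (182,103) to (375,103).

Run:
```python
from h import *
p,m=pose(); c=eyes.camera_info('wrist'); im=cv2.imread('pics/w4.png')
g=cv2.cvtColor(im,cv2.COLOR_BGR2GRAY).astype(int)
for v in (115,125,135,142):
    xs=[(lo+int(np.argmin(g[v,lo:lo+18]))) for lo in (226,313)]
    w=[m.T@(onplane(c,x,v,.012,True)-p) for x in xs]
    print(v,xs,[g[v,x] for x in xs],[np.round(q*1000,1) for q in w],'mid',np.round((w[0]+w[1])[1]*500,2))
for u in (230,260,290,320): # plate rear edge
    col=g[90:112,u]; v=90+int(np.argmax(np.diff(col)))+.5; print(u,v,np.round(m.T@(onplane(c,u,v,.012,True)-p)*1000,1))
```

```text
115 [234, 322] [np.int64(58), np.int64(59)] [array([ 73.6, -34.3, 103.7]), array([ 73.6,  31.5, 103.6])] mid -1.4
125 [234, 321] [np.int64(57), np.int64(74)] [array([ 66. , -34.4, 103.7]), array([ 66. ,  30.9, 103.6])] mid -1.78
135 [234, 321] [np.int64(83), np.int64(56)] [array([ 58.4, -34.6, 103.7]), array([ 58.4,  31. , 103.6])] mid -1.78
142 [234, 321] [np.int64(83), np.int64(57)] [array([ 53.1, -34.7, 103.7]), array([ 53. ,  31.1, 103.6])] mid -1.78
230 99.5 [ 85.5 -37.2 103.8]
260 99.5 [ 85.  -14.7 103.8]
290 99.5 [ 84.9   7.5 103.7]
320 99.5 [ 85.3  29.9 103.7]
```

Call:
{"api": "servo_tool", "payload": {"series": "0.002 -0.001 0.03 0 0 0 1; 0.002 -0.001 0.055 0 0 0 1; 0.002 -0.001 0.072 0 0 0 1; 0.002 -0.001 0.08 0 0 0 1; 0.002 -0.001 0.08 0 0 0 1"}}

```text
clock: 9.9
position: [0.5538, 0.093, 0.0353]
ee_rot: [-0.002, -0.183, 0.983, -0.001]
contact_force: [-0.3, -0.6, -2.0]
width: 0.0127
gripper_force: 79.3
```

Call:
{"api": "servo_tool", "payload": {"series": "0 0 0.002 0 0 0 1; 0 0 0.004 0 0 0 1; 0 0 0.005 0 0 0 1; 0 0 0.005 0 0 0 1"}}

```text
clock: 10.3
position: [0.5552, 0.0948, 0.0316]
ee_rot: [0.0, -0.184, 0.983, -0.001]
contact_force: [-0.2, -0.2, -2.2]
width: 0.0128
gripper_force: 79.3
```

Run:
```python
from h import *
s=manip.get_state(); p,m=pose(s); print(p,180+np.degrees(np.arctan2(m[1,0],m[0,0])),m[2],s['width'],s['contact_force'],s['moment'])
```

```text
[0.55522634 0.09475077 0.03163857] 21.229434242702382 [ 1.20111813e-04 -1.20021123e-03 -9.99999273e-01] 0.012834623493070265 [-0.1576317  -0.18134375 -2.24596694] [-0.01275617 -0.00755471 -0.02453191]
```

Call:
{"api": "servo_tool", "payload": {"series": "0 0 0.001 0 0 0 1; 0 0 0.002 0 0 0 1; 0 0 0.003 0 0 0 1; 0 0 0.003 0 0 0 1; 0 0 0.003 0 0 0 1"}}

```text
clock: 10.8
position: [0.5552, 0.0948, 0.0298]
ee_rot: [0.0, -0.184, 0.983, -0.001]
contact_force: [-3.0, 0.0, 9.0]
width: 0.0124
gripper_force: 81.0
```

Call:
{"api": "servo_tool", "payload": {"series": "-0.003 0 -0.0005 0 0 0 1; -0.006 0 -0.0005 0 0 0 1; -0.009 0 -0.0005 0 0 0 1; -0.011 0 -0.0005 0 0 0 1; -0.011 0 -0.0005 0 0 0 1"}}

```text
clock: 11.3
position: [0.5638, 0.0983, 0.0299]
ee_rot: [-0.002, -0.184, 0.983, -0.001]
contact_force: [-5.5, -1.4, 9.4]
width: 0.0124
gripper_force: 80.9
```

Call:
{"api": "servo_tool", "payload": {"series": "-0.002 0 0 0 0 0 1; -0.004 0 0 0 0 0 1; -0.006 0 0 0 0 0 1; -0.008 0 0 0 0 0 1; -0.008 0 0 0 0 0 1"}}

```text
clock: 11.8
position: [0.5692, 0.1004, 0.03]
ee_rot: [-0.004, -0.185, 0.983, -0.001]
contact_force: [-9.2, -4.1, 12.0]
width: 0.0131
gripper_force: 81.7
```

Run:
```python
from h import *
s=manip.get_state(); p,m=pose(s); f=s['contact_force']; print(p,180+np.degrees(np.arctan2(m[1,0],m[0,0])),m[2],m.T@f)
ct,it=grab('top'); cs,isc=grab('scene')
cv2.imwrite('pics/v5.png',np.hstack([cv2.resize(it[145:215,190:260,::-1],(390,390),interpolation=cv2.INTER_CUBIC),cv2.resize(isc[235:295,240:300,::-1],(390,390),interpolation=cv2.INTER_CUBIC)]))
```

```text
[0.56916335 0.10043116 0.02995172] 21.29342057049567 [ 8.00961268e-03 -7.73556901e-04 -9.99967623e-01] [ 10.1530645   -0.52052603 -11.88276213]
```

View pics/v5.png

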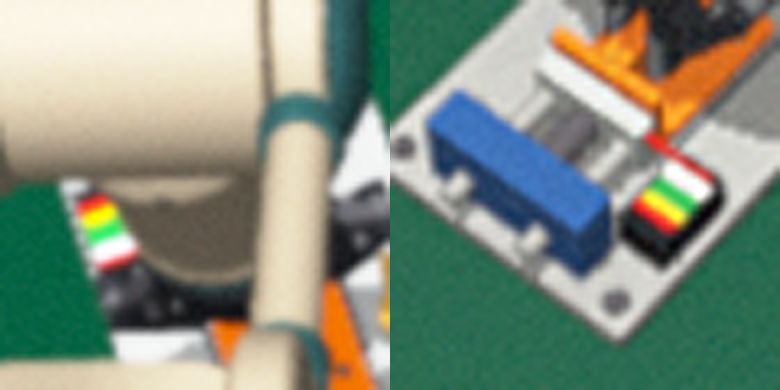

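In the scene crop the flange has reached the white stop plate. The red pointer is at the start of the white zone (about (655,145)). I'll measure the pointer's travel numerically.

```bash
cat >> h.py <<'E'
def pointer(im,c,fish=False):
    "fixture x of red pointer and of the green zone, mm (plane z=.038)"
    h=cv2.cvtColor(im,cv2.COLOR_RGB2HSV); o={}
    for n,lo,hi in(('red',(0,120,90),(8,255,255)),('red2',(172,120,90),(179,255,255)),('green',(45,120,110),(75,255,255)),('yellow',(24,120,120),(36,255,255))):
        k=np.argwhere(cv2.inRange(h,np.array(lo),np.array(hi))>0)
        q=[]
        for v,u in k:
            w=onplane(c,u,v,.038,fish)[:2]-FX; x,y=np.cos(FA)*w[0]+np.sin(FA)*w[1],-np.sin(FA)*w[0]+np.cos(FA)*w[1]
            if .025<x<.08 and .03<y<.072: q.append((x*1000,y*1000,u,v))
        o[n]=np.array(q)
    return o
E
cat > ptr.py <<'E'
from h import *
s=manip.get_state(); p,m=pose(s); print(p,np.round(m.T@s['contact_force'],1),m[2].round(4))
cs=eyes.camera_info('scene')
for n,im in(('rest',cv2.imread('pics/scene0.png')[:,:,::-1]),('now',eyes.get_image('scene'))):
    o=pointer(im,cs); r=np.vstack([a for a in(o['red'],o['red2']) if len(a)])
    print(n,'red xs',np.sort(r[:,0]).round(0).astype(int).tolist(),'green',o['green'][:,0].mean().round(1),len(o['green']))
    cut=r[r[:,1]<50]; print('  pointer part y<50:',cut[:,0].mean().round(1),len(cut))
E
python3 ptr.py
```

```text
[0.56919787 0.10044445 0.02995799] [  9.7  -0.8 -12. ] [ 7.7e-03 -8.0e-04 -1.0e+00]
rest red xs [31, 31, 32, 32, 32, 32, 33, 33, 33, 33, 34, 34, 36, 61, 62, 62, 62, 63, 63, 64, 64, 64, 65, 65, 65, 66, 67, 67, 67] green 49.7 15
  pointer part y<50: 41.5 11
now red xs [29, 31, 31, 32, 32, 32, 32, 33, 33, 33, 33, 34, 34, 34, 34, 35, 36, 36, 62, 62, 62, 63, 63, 64, 64, 64, 65, 65, 65, 66, 67, 67, 67] green 49.7 15
  pointer part y<50: 39.8 14
```

Call:
{"api": "servo_tool", "payload": {"series": "0 0 -0.0007 0 0 0 1; -0.001 0 -0.0007 0 0 0 1; -0.002 0 -0.0007 0 0 0 1; -0.003 0 -0.0007 0 0 0 1; -0.003 0 -0.0007 0 0 0 1"}}

```text
clock: 12.45
position: [0.5715, 0.1013, 0.03]
ee_rot: [-0.004, -0.185, 0.983, -0.001]
contact_force: [-9.0, -4.6, 9.5]
width: 0.0127
gripper_force: 80.9
```

```bash
python3 ptr.py
```

```text
[0.57153758 0.10134721 0.03003232] [10.2 -1.  -9.4] [ 8.9e-03 -6.0e-04 -1.0e+00]
rest red xs [31, 31, 32, 32, 32, 32, 33, 33, 33, 33, 34, 34, 36, 61, 62, 62, 62, 63, 63, 64, 64, 64, 65, 65, 65, 66, 67, 67, 67] green 49.7 15
  pointer part y<50: 41.5 11
now red xs [32, 33, 33, 33, 34, 34, 34, 34, 35, 35, 35, 36, 36, 36, 36, 37, 37, 38, 62, 62, 62, 63, 63, 64, 64, 64, 65, 65, 65, 66, 67, 67, 67] green 49.7 15
  pointer part y<50: 41.1 15
```

Call:
{"api": "servo_tool", "payload": {"series": "-0.002 0 -0.0003 0 0 0 1; -0.004 0 -0.0003 0 0 0 1; -0.006 0 -0.0003 0 0 0 1; -0.008 0 -0.0003 0 0 0 1; -0.01 0 -0.0003 0 0 0 1"}}

```text
clock: 13.0
position: [0.5786, 0.1041, 0.0301]
ee_rot: [-0.007, -0.185, 0.983, -0.001]
contact_force: [-13.1, -7.0, 13.4]
width: 0.013
gripper_force: 81.4
```

Call:
{"api": "servo_tool", "payload": {"series": "0 0 0 0 0 0 1; 0 0 0 0 0 0 1"}}

```text
clock: 13.2
position: [0.5789, 0.1043, 0.0301]
ee_rot: [-0.006, -0.185, 0.983, -0.001]
contact_force: [-12.2, -6.2, 10.2]
width: 0.0127
gripper_force: 81.3
```

```bash
python3 ptr.py
```

```text
[0.57887937 0.10425417 0.0301296 ] [ 13.7  -1.4 -10. ] [ 1.310e-02 -4.000e-04 -9.999e-01]
rest red xs [31, 31, 32, 32, 32, 32, 33, 33, 33, 33, 34, 34, 36, 61, 62, 62, 62, 63, 63, 64, 64, 64, 65, 65, 65, 66, 67, 67, 67] green 49.7 15
  pointer part y<50: 41.5 11
now red xs [40, 41, 42, 43, 43, 43, 44, 44, 44, 45, 45, 45, 46, 46, 47, 62, 62, 62, 63, 63, 64, 64, 64, 65, 65, 65, 66, 67, 67, 67] green 50.1 15
  pointer part y<50: 48.1 15
```

Call:
{"api": "servo_tool", "payload": {"series": "-0.002 0 -0.0003 0 0 0 1; -0.004 0 -0.0003 0 0 0 1; -0.0055 0 -0.0003 0 0 0 1; -0.0055 0 -0.0003 0 0 0 1; -0.0055 0 -0.0003 0 0 0 1"}}

```text
clock: 13.75
position: [0.5827, 0.1058, 0.0302]
ee_rot: [-0.008, -0.185, 0.983, -0.002]
contact_force: [-13.9, -7.3, 11.9]
width: 0.0125
gripper_force: 81.4
```

Call:
{"api": "servo_tool", "payload": {"series": "0 0 0 0 0 0 1; 0 0 0 0 0 0 1; 0 0 0 0 0 0 1; 0 0 0 0 0 0 1; 0 0 0 0 0 0 1"}}

```text
clock: 14.25
position: [0.5827, 0.1058, 0.0302]
ee_rot: [-0.008, -0.185, 0.983, -0.002]
contact_force: [-13.6, -8.4, 11.6]
width: 0.0125
gripper_force: 81.4
```

```bash
python3 ptr.py
python3 - <<'E'
from h import *
im=eyes.get_image('wrist'); isc=eyes.get_image('scene')
cv2.imwrite('pics/v6.png',np.hstack([cv2.resize(im[:,:,::-1],(400,300)),cv2.resize(isc[230:290,240:320,::-1],(400,300),interpolation=cv2.INTER_CUBIC)]))
cv2.imwrite('pics/w6.png',im[:,:,::-1])
p,m=pose(); print(180+np.degrees(np.arctan2(m[1,0],m[0,0])))
E
```

```text
[0.58274797 0.1057555  0.03020363] [ 15.9  -2.9 -11.4] [ 1.580e-02 -3.000e-04 -9.999e-01]
rest red xs [31, 31, 32, 32, 32, 32, 33, 33, 33, 33, 34, 34, 36, 61, 62, 62, 62, 63, 63, 64, 64, 64, 65, 65, 65, 66, 67, 67, 67] green 49.7 15
  pointer part y<50: 41.5 11
now red xs [44, 45, 46, 47, 47, 47, 48, 48, 48, 49, 49, 50, 50, 51, 62, 62, 62, 63, 63, 64, 64, 64, 65, 65, 65, 66, 67, 67, 67] green 51.6 3
  pointer part y<50: 51.5 14
21.3179589813422
```

View pics/v6.png

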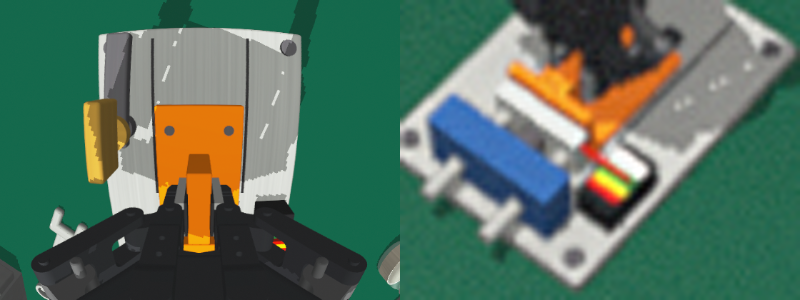

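In the wrist half the bracket lies flat, centred between the lines (rear edge 154 to 242, lines at 153 and 247). In the scene half the pointer covers the green zone, with about 14.5 mm of travel. Position and force are steady, so I'm handing in.

```bash
python3 -c "
from rig import manip
print(manip.sign_off())"
```

```text
the job is handed in; nothing more can be done
None
```

I handed the job in with the clamp swung open and the bracket centred on the bed and pressed against the stop, the pointer in the green zone at about 14.5 mm and the gripper still pushing steadily; `sign_off` returned no verdict, so I can't confirm it passed.

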